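# Unscrew a hub cap of unknown thread hand

### The job

Secure the wheel hub in its clamping fixture: push the sliding jaw fully home against the hub, then swing the jaw's lever all the way round to lock it, all before touching the cap. Then unscrew the black cap from the hub: left-side hubs have the opposite thread and nothing shows which this one is, so try it both ways without forcing it until it comes free. Lift the cap well clear, upright, above the hub and finish while holding it still in the gripper; leave the other things on the bench alone.

Things in the scene. Friction and masses are not known exactly. Their poses are not given: they have to be found in the camera images.
- hub: Steel wheel hub upright in a grey fixture, one fixed body. Origin on the bench surface on the hub's axis, z up. Base plate x -75 to 75, y -170 to 100, z 0 to 12 mm. Flange 100 mm in diameter, top at z 34 mm; boss 56 mm in diameter up to z 46 mm, where the cap sits. Fixed jaw (40 mm high) at y 53 to 83 mm; the sliding jaw is on the -y side.
- jaw (a joint): Sliding jaw, m: 0 fully back, 0.045 home against the hub flange; fully home above 0.041. Slides along hub +y with about 8 N of friction and stays where left. Grey block 70 mm (hub x) by 40 mm (hub y), z 15 to 40 mm, centre at hub y = -0.115 + joint value.
- jaw_push (a point): Middle of the jaw's outer upright face (the face on the -y side, away from the hub), 28 mm above the bench, 20 mm from the jaw's centre: push here towards hub +y.
- lever (a joint): Angle of the locking lever in rad: at 0 (unlocked) its arm points along the hub's -x; it grows counter-clockwise seen from above; at 1.45 (end stop, locked) the arm points nearly along the hub's -y, away from the hub. Locked above 1.3. Friction about 0.1 N m; it stays where it is left.
- lever_pivot (a point): Vertical pivot axis of the lever, in the middle of the jaw, 45 mm above the bench; it travels with the jaw.
- lever_knob (a point): Middle of the lever's upright round black knob: 16 mm in diameter, from z 48 to z 74 mm, this point at z 61 mm, 55 mm from the pivot. The flat arm is 12 mm wide, from z 42 to z 48 mm.
- cap: Black ribbed round screw cap, 50 mm in diameter, 40 mm tall, hollow, 50 to 100 g, a small grey bar mark on the top along its +x. Origin at the centre of its lower rim, z up; screwed on, the origin is at z 46 mm on the hub's axis, the top at z 86 mm.
- seat (a point): Centre of the cap's seat on the boss, z 46 mm. Coarse part-turn thread, hand differs from start to start: one way the cap stops firmly within 0.25 rad; the other way it turns easily and lifts straight off after 1.05 to 1.9 rad (firm stop near 2.0). It does not rise when turned; even tight it can sway and rise 2 mm, then a pull catches (over 60 N is forcing). 25 N of grip is plenty.
- bearing: Bystander: steel bearing ring, 72 mm in diameter, 22 mm high, lying flat; origin at the centre of its underside.
- filter: Bystander: white metal filter can, 72 mm in diameter, 85 mm tall, upright; origin at the centre of its underside.
- bin: Bystander: small open blue parts bin 150 x 110 x 60 mm; origin at the centre of its underside.
- wrench: Bystander: steel wrench 170 mm long lying on the bench along its own x.
Things that resemble listed ones, but are neither listed nor needed, are in the scene too. Of the things that look like the cap, the smallest one is meant.

How it is judged:
By the outcome, as a careful person would: the job done as asked, in the order asked, and still so for the second after the job is handed in, while the arm keeps its last pose, push and grip.
It also fails if it takes over 72 s, if anything falls off the work surface, if the arm or the gripper's body presses on something with over 40 N, if the wrist force passes 120 N, or if a joint passes its speed limit or range.

### The arm

A 7-joint arm with a two-finger parallel gripper is mounted at the origin on the work surface. World frame = base frame: x ahead of the robot, y to its left, z up, the work surface at z = 0. Lengths are in m, angles in rad, forces in N, time in s.
With the tool pointing down it reaches from about 0.425 to 0.875 m from the base axis. Payload 4.7 kg.
Tool frame: the origin (TCP) lies at the very end of the fingers, on their centre line; the grasp point (between the pads) lies behind it (arm.grip_point_offset is the x of the grasp point in the tool frame, in m); x points along the fingers, y is the direction in which the jaws open and shut, and the axes are right-handed (so a half turn about x gives the same grasp; the last joint's range is limited). The gripper opens to 87 mm and grips with 3 to 60 N. Pads are 19 mm wide; open, the fingers measure 117 mm over their backs; the gripper's body (75 mm by 190 mm) begins 51 mm behind the grasp point.
Start: joints at [-1.131, 0.321, -0.07, 1.45, 0.023, 1.371, -0.057], TCP at [0.269, 0.592, 0.223] pointing down, gripper open.
Joint ranges: [-2.86, 2.86], [-0.3, 2.09], [-1.38, 1.24], [0.06, 2.45], [-1.56, 4.7], [0.09, 2.05], [-2.69, 2.69]. Speed limits (rad/s): [2.57, 2.57, 3.14, 3.14, 3.14, 3.14, 3.14].

### API

Orientations are given as a unit quaternion [w, x, y, z].
In Python, from cell import arm gives the robot as it stands.
- The arm moves only by the tool servo_tool, never from a script. Its argument "series" is a list that holds one entry, the list of rows, each a list of 7 numbers: the shift along the tool's x, y, z each as a share of 0.06 m, from -1 to 1, then the turn, a rotation vector about the tool's x, y, z each as a share of 0.08 rad, from -1 to 1, then the closure, from -1 (fully open) to 1 (shut). In form: [[[dx, dy, dz, wx, wy, wz, claw], ...]]. A call has exactly 5 rows; each row shifts and turns the commanded pose from where the row before left it, along the tool's axes as they then stand; what a row does not reach is not made up. A row lasts 1/8 s, in which the tool goes at most 62.5 mm and 10.7 degrees, less where a joint would pass 70% of its speed; a pose out of reach is approached as far as the arm can. A call with a number of a shift or a turn outside -1 to 1 is refused whole. A call with a gripper value outside its range is refused whole. The fingers move at their own pace and stop on an object; the grip force is fixed at half the most. Time passes only in rows, so rows that do not move let the fingers close, or fill a call up. It gives the time, the measured TCP pose, the force and the opening at its end, in the units of the state.
- arm.sense(): the state, without advancing time (a new reading comes with each control period).
- arm.capture(name): name is "scene" or "top"; returns a dict with "image" (480x640x3 uint8, blue, green, red), "camera_matrix" (3x3 intrinsics, pixels), "extrinsics" (4x4, takes a point from camera to world coordinates). Camera axes: x right, y down, z forward; pixel columns grow to the right and rows downward; lengths in m; the calibration is good to about 2 mm. A picture is of the moment at which its call begins. There is no depth.
- arm.job_done(): hands the job in, once; it reports no verdict.
The state is a dict: "time_s": time; "qpos": joint angles; "qvel": joint speeds; "joint_torque": joint torques, N m; "tool_pos": TCP position; "orientation": TCP orientation; "wrist_force": force on the tool from outside, world axes, zero at the start; "ft_torque": the same for the moment, N m; "width": finger opening in m.
Only numpy, scipy, OpenCV 4.12 (cv2) and the standard library are available. Lean on these libraries where they do the work, as an engineer would, in place of code of your own. Each camera call takes 0.05 s, during which the arm holds its last target. There are 200 camera calls.

## Working session

There is one attempt and no reset: what is moved stays moved. The work goes in short steps, Python scripts to look and compute and a tool call to move; the robot and the scene stay as the last step left them, time stands still between calls to the robot, and variables do not carry over. Pictures are saved under pics/ and viewed, on a budget of 10 in all, crops included, one or two more only if the job needs it, and the job is handed in when it is done.

Besides the shell and the picture viewer there is one more tool, called as a command line: name --argument value ..., lists and objects as JSON in quotes. servo_tool: Moves the arm, as the interface text tells. Shift numbers are shares of 0.06 m and turn numbers shares of 0.08 rad, none past 1 either way. Its arguments: {"type":"object","properties":{"series":{"type":"array","items":{"type":"array","items":{"type":"array","items":{"type":"number"}}}}},"required":["series"]}

```bash
mkdir -p pics; ls; cat > h.py <<'E'
import numpy as np, cv2
from cell import arm
from scipy.spatial.transform import Rotation as R
def cap(n):
    c=arm.capture(n); return c['image'],np.array(c['camera_matrix']),np.array(c['extrinsics'])
def ray(K,T,u,v,z):
    d=T[:3,:3]@np.linalg.solve(K,[u,v,1.]); o=T[:3,3]; return o+d*(z-o[2])/d[2]
def proj(K,T,p):
    q=K@(T[:3,:3].T@(np.array(p)-T[:3,3])); return q[:2]/q[2]
def rot(): 
    w,x,y,z=arm.sense()['orientation']; return R.from_quat([x,y,z,w])
E
python3 - <<'E'
from h import *
for n in("scene","top"):
    i,K,T=cap(n); cv2.imwrite(f"pics/{n}0.png",i); print(n,K.round(1).tolist(),T.round(3).tolist())
s=arm.sense(); print(s, arm.grip_point_offset); print(rot().as_matrix().round(3))
E
```

```text
pics
scene [[449.2, 0.0, 318.8], [0.0, 449.2, 245.2], [0.0, 0.0, 1.0]] [[0.685, 0.534, -0.496, 1.008], [0.728, -0.511, 0.456, -0.48], [-0.011, -0.674, -0.739, 0.803], [0.0, 0.0, 0.0, 1.0]]
top [[447.2, 0.0, 316.2], [0.0, 447.2, 241.5], [0.0, 0.0, 1.0]] [[-0.028, -0.993, 0.115, 0.399], [-1.0, 0.03, 0.011, -0.018], [-0.014, -0.115, -0.993, 1.163], [0.0, 0.0, 0.0, 1.0]]
{'time_s': 0.1, 'qpos': array([-1.13087664,  0.32177434, -0.07007299,  1.45152537,  0.0225856 ,
        1.3707729 , -0.05690481]), 'qvel': array([-4.47220586e-04, -6.66564781e-04, -2.08877736e-05, -2.89215417e-03,
       -8.92798260e-04, -2.95314435e-04, -8.91852920e-04]), 'joint_torque': array([ 3.39234011e-04, -4.92573774e+01, -4.05430589e-01, -3.13396060e+01,
       -6.41574268e-02,  3.95686948e-02,  5.07098014e-05]), 'tool_pos': array([0.26834326, 0.59150286, 0.22156811]), 'orientation': array([ 0.69104197,  0.14882168,  0.69123968, -0.15000268]), 'wrist_force': array([ 0.86365736,  0.28931174, -0.13220833]), 'ft_torque': array([-0.03544483,  0.04839146, -0.02966393]), 'width': 0.08702640465059755} -0.0187
[[-0.001  0.413  0.911]
 [-0.002  0.911 -0.413]
 [-1.    -0.002  0.   ]]
```

View pics/top0.png

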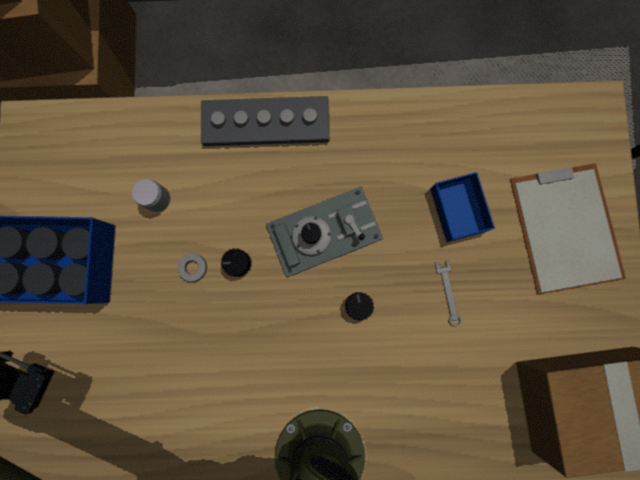

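View pics/scene0.png

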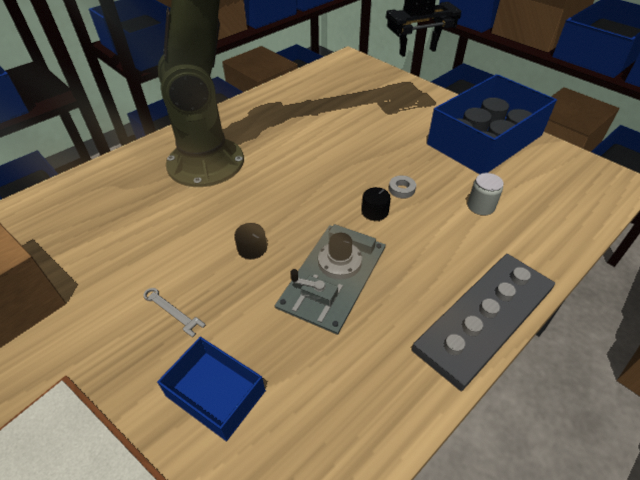

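Top view: hub plate around (325,232), with the fixed jaw at (284,250) and the sliding jaw at (350,225). Cap look-alikes are the one on the hub (311,233), a loose one at (236,263) and a loose one at (359,306). The hub's cap is the smallest and sits on the seat, so I choose that one and check it in a close crop.

```bash
python3 - <<'E'
from h import *
i,K,T=cap("top"); j,K2,T2=cap("scene")
a=cv2.resize(i[175:325,220:400],None,fx=4.4,fy=4.4,interpolation=cv2.INTER_CUBIC)[:600,:792]
b=cv2.resize(j[215:335,265:395],None,fx=4.6,fy=4.6,interpolation=cv2.INTER_CUBIC)
cv2.imwrite("pics/topc.png",a); cv2.imwrite("pics/scenec.png",b)
# plate corners: greenish grey
hsv=cv2.cvtColor(i,cv2.COLOR_BGR2HSV)
m=((hsv[...,0]>40)&(hsv[...,0]<110)&(hsv[...,1]<110)&(hsv[...,2]>50)).astype(np.uint8)
m[:170]=0;m[300:]=0;m[:,:255]=0;m[:,400:]=0
m=cv2.morphologyEx(m,cv2.MORPH_CLOSE,np.ones((5,5)));
c=max(cv2.findContours(m,0,2)[0],key=cv2.contourArea); h=cv2.convexHull(c)
bx=cv2.boxPoints(cv2.minAreaRect(h)); P=np.array([ray(K,T,u,v,.012) for u,v in bx])
print(bx.round(1).tolist(),P.round(4).tolist(),[np.linalg.norm(P[k]-P[k-1]).round(4) for k in range(4)])
# black blobs
g=(hsv[...,2]<45).astype(np.uint8)
for c in cv2.findContours(g,0,2)[0]:
    (u,v),r=cv2.minEnclosingCircle(c)
    if 5<r<25 and 150<v<330 and 200<u<420: print("dark",u,v,r,ray(K,T,u,v,.086).round(4), ray(K,T,u,v,.074).round(4))
E
```

```text
[[265.6000061035156, 224.1999969482422], [361.0, 186.1999969482422], [381.79998779296875, 238.5], [286.3999938964844, 276.3999938964844]] [[0.5817, 0.1248, 0.012], [0.6747, -0.1274, 0.012], [0.535, -0.1756, 0.012], [0.4442, 0.0734, 0.012]] [np.float64(0.1468), np.float64(0.2688), np.float64(0.1478), np.float64(0.265)]
dark 358.4176330566406 305.87646484375 14.19461441040039 [ 0.3665 -0.1027  0.086 ] [ 0.3661 -0.1036  0.074 ]
dark 235.7105255126953 262.8157958984375 14.6580171585083 [0.4777 0.1893 0.086 ] [0.4786 0.1917 0.074 ]
dark 351.9883728027344 239.2093048095703 6.527129650115967 [ 0.5267 -0.0934  0.086 ] [ 0.5281 -0.0942  0.074 ]
dark 310.8432922363281 233.47015380859375 10.690073013305664 [0.5437 0.0059 0.086 ] [0.5453 0.0062 0.074 ]
dark 341.0 224.0 9.848958015441895 [ 0.5647 -0.0681  0.086 ] [ 0.5666 -0.0686  0.074 ]
```

View pics/topc.png

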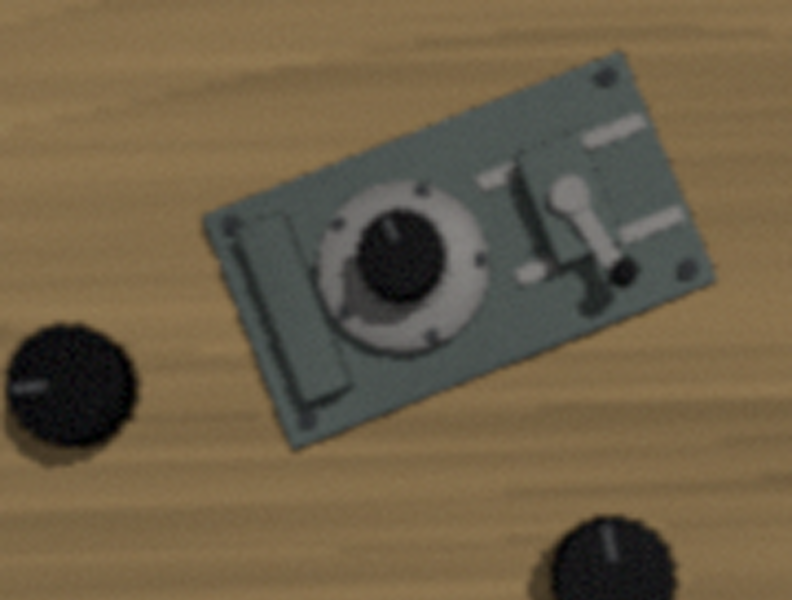

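View pics/scenec.png

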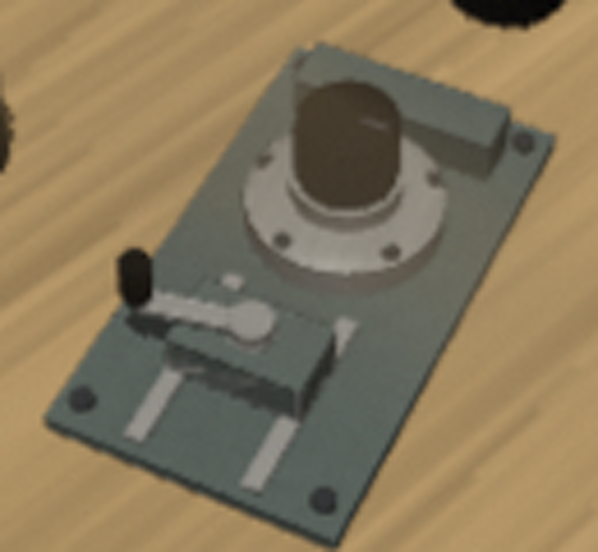

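The crops confirm it. The hub's cap has a top radius of about 10 px (50 mm) and the two loose ones about 14.5 px, so the hub's cap is the smallest. The lever points along hub -x (down-right, knob at about (362,237)) and the sliding jaw is back. Hub pose: about (0.546, 0.006), yaw about 20.1°, and the plate size checks at 268 x 147 mm. I'll align the tool first.

servo_tool --series '[[[0,0,0,1,0,0,1],[0,0,0,1,0,0,1],[0,0,0,1,0,0,1],[0,0,0,1,0,0,1],[0,0,0,1,0,0,1]]]'

```text
time_s: 0.82
tool_pos: [0.2684, 0.5918, 0.2223]
orientation: [0.647, 0.284, 0.647, -0.285]
wrist_force: [0.2, 0.1, 0.2]
width: 0.0449
```

servo_tool --series '[[[0,0,0,1,0,0,1],[0,0,0,1,0,0,1],[0,0,0,1,0,0,1],[0,0,0,1,0,0,1],[0,0,0,0.9,0,0,1]]]'

```text
time_s: 1.45
tool_pos: [0.2684, 0.5918, 0.2223]
orientation: [0.58, 0.405, 0.579, -0.405]
wrist_force: [-0.6, 0.1, 0.0]
width: 0.002
```

```bash
cat >> h.py <<'E'
O=np.array([.546,.0063]); TH=.351
hx=np.array([np.cos(TH),np.sin(TH)]); hy=np.array([-np.sin(TH),np.cos(TH)])
def hub(p): d=np.array(p[:2])-O; return np.array([d@hx,d@hy]).round(4)
def st(tgt=None):
    s=arm.sense(); p=s['tool_pos']; M=rot().as_matrix()
    print('t',round(s['time_s'],2),'tcp',p.round(4),'hub',hub(p),'F',s['wrist_force'].round(1),'M',s['ft_torque'].round(2),'w',round(s['width'],4),'q7',s['qpos'][6].round(2),'yaw(y)',np.arctan2(M[1,1],M[0,1]).round(3),'tilt',M[2].round(3))
    if tgt is not None:
        w=np.r_[O+tgt[0]*hx+tgt[1]*hy,tgt[2]]; print('shift units',((M.T@(w-p))/.06).round(2))
E
python3 - <<'E'
from h import *
i,K,T=cap("top")
print('knob',hub(ray(K,T,361.8,236.6,.074)),'pivot',hub(ray(K,T,349.5,219.3,.048)),'capc',hub(ray(K,T,311.1,233.4,.086)))
st((0,-.172,.2216))
E
```

```text
knob [-0.0543 -0.113 ] pivot [ 0.     -0.1043] capc [-0.0024 -0.0002]
t 1.5 tcp [0.2684 0.5918 0.2223] hub [-0.0593  0.6453] F [0.  0.5 0.1] M [-0.07 -0.01 -0.03] w 0.0008 q7 -0.83 yaw(y) 0.349 tilt [-1. -0.  0.]
shift units [ 0.02  1.02 13.62]
```

servo_tool --series '[[[0,0.07,0.9,0,0,0,1],[0,0.07,0.9,0,0,0,1],[0,0.07,0.9,0,0,0,1],[0,0.07,0.9,0,0,0,1],[0,0.07,0.9,0,0,0,1]]]'

```text
time_s: 2.12
tool_pos: [0.3821, 0.3441, 0.2226]
orientation: [0.58, 0.404, 0.58, -0.404]
wrist_force: [1.6, -0.5, 0.1]
width: 0.0006
```

servo_tool --series '[[[0,0.07,0.9,0,0,0,1],[0,0.07,0.9,0,0,0,1],[0,0.07,0.9,0,0,0,1],[0,0.07,0.9,0,0,0,1],[0,0.07,0.9,0,0,0,1]]]'

```text
time_s: 2.75
tool_pos: [0.4951, 0.0981, 0.2227]
orientation: [0.58, 0.404, 0.58, -0.404]
wrist_force: [0.5, 1.9, -0.5]
width: 0.0007
```

servo_tool --series '[[[0,0.07,0.9,0,0,0,1],[0,0.07,0.9,0,0,0,1],[0,0.07,0.9,0,0,0,1],[0,0.07,0.9,0,0,0,1],[0,0.07,0.9,0,0,0,1]]]'

```text
time_s: 3.38
tool_pos: [0.6083, -0.1475, 0.2226]
orientation: [0.58, 0.404, 0.58, -0.404]
wrist_force: [1.5, 0.1, 0.1]
width: 0.0004
```

```bash
python3 -c "
from h import *
st((0,-.172,.024))"
```

```text
t 3.38 tcp [ 0.6083 -0.1475  0.2226] hub [ 0.0056 -0.1659] F [1.5 0.1 0.1] M [-0.05  0.04 -0.02] w 0.0004 q7 0.7 yaw(y) 0.355 tilt [-1.  0. -0.]
shift units [ 3.31 -0.1   0.1 ]
```

servo_tool --series '[[[0.7,-0.05,0.05,0,0,0,1],[0.7,-0.05,0.05,0,0,0,1],[0.7,0,0,0,0,0,1],[0.7,0,0,0,0,0,1],[0.4,0,0,0,0,0,1]]]'

```text
time_s: 4.0
tool_pos: [0.6026, -0.1534, 0.0279]
orientation: [0.579, 0.404, 0.581, -0.405]
wrist_force: [-0.1, 0.1, 0.2]
width: 0.0004
```

servo_tool --series '[[[0.1,0,-0.1,0,0,0,1],[0,0,-0.1,0,0,0,1],[0,0,-0.1,0,0,0,1],[0,0,-0.1,0,0,0,1],[0,0,-0.1,0,0,0,1]]]'

```text
time_s: 4.62
tool_pos: [0.5941, -0.1253, 0.0253]
orientation: [0.58, 0.405, 0.58, -0.404]
wrist_force: [0.7, 0.2, -0.6]
width: 0.0005
```

```bash
python3 -c "
from h import *
st((0,-.10,.024))"
```

```text
t 4.62 tcp [ 0.5941 -0.1253  0.0253] hub [-1.000e-04 -1.401e-01] F [ 0.7  0.2 -0.6] M [-0.08  0.04  0.02] w 0.0005 q7 0.75 yaw(y) 0.353 tilt [-1.     0.001  0.   ]
shift units [ 0.02  0.   -0.67]
```

servo_tool --series '[[[0,0,-0.1,0,0,0,1],[0,0,-0.1,0,0,0,1],[0,0,-0.1,0,0,0,1],[0,0,-0.1,0,0,0,1],[0,0,0,0,0,0,1]]]'

```text
time_s: 5.25
tool_pos: [0.5869, -0.1063, 0.0251]
orientation: [0.582, 0.404, 0.578, -0.405]
wrist_force: [4.5, -5.1, -2.7]
width: 0.0006
```

```bash
python3 -c "
from h import *
st((0,-.10,.024))"
```

```text
t 5.25 tcp [ 0.5869 -0.1063  0.0251] hub [-0.0004 -0.1198] F [ 4.5 -5.1 -2.7] M [-1.36 -0.87 -0.07] w 0.0006 q7 0.71 yaw(y) 0.352 tilt [-1.     0.002  0.006]
shift units [ 0.02  0.01 -0.33]
```

servo_tool --series '[[[0,0,-0.08,0,0,0,1],[0,0,-0.08,0,0,0,1],[0,0,-0.08,0,0,0,1],[0,0,-0.06,0,0,0,1],[0,0,0,0,0,0,1]]]'

```text
time_s: 5.88
tool_pos: [0.581, -0.0905, 0.0251]
orientation: [0.582, 0.404, 0.577, -0.406]
wrist_force: [4.8, -7.1, -4.4]
width: 0.0003
```

servo_tool --series '[[[0,0,-0.04,0,0,0,1],[0,0,-0.04,0,0,0,1],[0,0,0,0,0,0,1],[0,0,0,0,0,0,1],[0,0,0,0,0,0,1]]]'

```text
time_s: 6.5
tool_pos: [0.581, -0.0904, 0.0253]
orientation: [0.584, 0.404, 0.574, -0.407]
wrist_force: [9.6, -14.0, -10.7]
width: 0.0006
```

```bash
python3 - <<'E'
from h import *
st((0,-.10,.024))
j,K2,T2=cap("scene")
cv2.imwrite("pics/s1.png",cv2.resize(j[200:340,255:405],None,fx=4.2,fy=4.2,interpolation=cv2.INTER_CUBIC))
E
```

```text
t 6.5 tcp [ 0.581  -0.0904  0.0253] hub [-0.0004 -0.1029] F [  9.6 -14.  -10.7] M [-3.39 -2.14 -0.06] w 0.0006 q7 0.67 yaw(y) 0.349 tilt [-1.     0.005  0.014]
shift units [ 0.02  0.01 -0.05]
```

servo_tool --series '[[[0,0,-0.04,0,0,0,1],[0,0,0,0,0,0,1],[0,0,0,0,0,0,1],[0,0,0,0,0,0,1],[0,0,0,0,0,0,1]]]'

```text
time_s: 7.18
tool_pos: [0.581, -0.0904, 0.0254]
orientation: [0.585, 0.404, 0.573, -0.408]
wrist_force: [12.1, -18.2, -13.0]
width: 0.0005
```

```bash
python3 - <<'E'
from h import *
st((0,-.15,.024))
E
```

```text
t 7.17 tcp [ 0.581  -0.0904  0.0254] hub [-0.0004 -0.1028] F [ 12.1 -18.2 -13. ] M [-4.21 -2.67 -0.01] w 0.0005 q7 0.66 yaw(y) 0.348 tilt [-1.     0.006  0.018]
shift units [0.04 0.01 0.79]
```

View pics/s1.png

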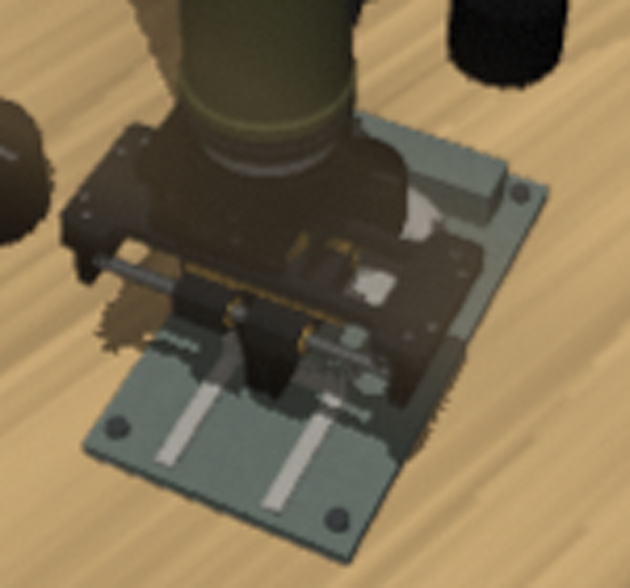

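The pushing force rose from 8 N to 25 N with no further motion, so the jaw is at its stop. I'll retreat and take a look.

servo_tool --series '[[[0,0,0.25,0,0,0,1],[0,0,0.25,0,0,0,1],[-0.8,0,0,0,0,0,1],[-0.8,0,0,0,0,0,1],[-0.8,0,0,0,0,0,1]]]'

```text
time_s: 7.8
tool_pos: [0.5869, -0.1075, 0.1701]
orientation: [0.58, 0.404, 0.58, -0.404]
wrist_force: [0.6, 0.2, 0.3]
width: 0.0005
```

servo_tool --series '[[[0,-0.9,0,0,0,0,1],[0,-0.9,0,0,0,0,1],[0,-0.9,0,0,0,0,1],[0,0,0,0,0,0,1],[0,0,0,0,0,0,1]]]'

```text
time_s: 8.43
tool_pos: [0.4358, -0.1633, 0.1691]
orientation: [0.58, 0.405, 0.58, -0.404]
wrist_force: [0.1, 0.5, 0.6]
width: 0.0004
```

```bash
python3 - <<'E'
from h import *
st((-.055,-.048,.17))
j,K,T=cap("top")
j2,K2,T2=cap("scene")
def P(x,y,z): return np.r_[O+x*hx+y*hy,z]
print('pred knob', proj(K,T,P(-.054,-.079,.074)),'pivot',proj(K,T,P(0,-.07,.048)), proj(K2,T2,P(-.054,-.079,.061)))
a=cv2.resize(j[175:295,250:400],None,fx=2.6,fy=2.6,interpolation=cv2.INTER_CUBIC)
b=cv2.resize(j2[215:335,265:395],None,fx=2.6,fy=2.6,interpolation=cv2.INTER_CUBIC)
cv2.imwrite("pics/s2.png",np.hstack([a,b]))
E
```

```text
t 8.43 tcp [ 0.4358 -0.1633  0.1691] hub [-0.1618 -0.1214] F [0.1 0.5 0.6] M [-0.03  0.02 -0.03] w 0.0004 q7 0.61 yaw(y) 0.353 tilt [-1.     0.002 -0.   ]
shift units [-0.01  1.78 -1.22]
pred knob [348.90155782 241.59778796] pivot [336.8740944  224.32772541] [301.27709559 263.38337067]
```

View pics/s2.png

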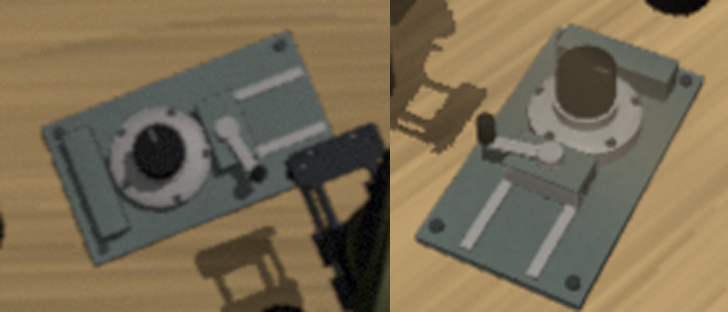

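Both views show the jaw against the flange. The knob at (349,241) and pivot at (338,224) match the home prediction within 1 px. Next I go to the hub +y side of the knob.

servo_tool --series '[[[0,0.6,-0.4,0,0,0,1],[0,0.6,-0.4,0,0,0,1],[0,0.58,-0.42,0,0,0,1],[0,0,0,0,0,0,1],[0,0,0,0,0,0,1]]]'

```text
time_s: 9.15
tool_pos: [0.5102, -0.0583, 0.1679]
orientation: [0.58, 0.403, 0.58, -0.405]
wrist_force: [-0.4, -0.9, 0.4]
width: 0.0005
```

servo_tool --series '[[[0.5,0,0,0,0,0,1],[0.5,0,0,0,0,0,1],[0.5,0,0,0,0,0,1],[0.3,0,0,0,0,0,1],[0.1,0,0,0,0,0,1]]]'

```text
time_s: 9.78
tool_pos: [0.5094, -0.0589, 0.0538]
orientation: [0.579, 0.404, 0.58, -0.405]
wrist_force: [-0.3, 0.9, -0.4]
width: 0.0007
```

```bash
python3 -c "
from h import *
st((-.055,-.048,.056))"
```

```text
t 9.78 tcp [ 0.5094 -0.0589  0.0538] hub [-0.0568 -0.0486] F [-0.3  0.9 -0.4] M [-0.05  0.02 -0.02] w 0.0007 q7 0.54 yaw(y) 0.352 tilt [-1.    -0.001 -0.   ]
shift units [-0.04  0.03 -0.01]
```

servo_tool --series '[[[0,-0.025,0.077,-1,0,0,1],[0,-0.025,0.077,-1,0,0,1],[0,-0.025,0.077,-1,0,0,1],[0,-0.025,0.077,-1,0,0,1],[0,-0.025,0.077,-1,0,0,1]]]'

```text
time_s: 10.4
tool_pos: [0.5151, -0.0816, 0.0555]
orientation: [0.649, 0.281, 0.649, -0.28]
wrist_force: [-1.6, 0.8, 1.1]
width: 0.0006
```

servo_tool --series '[[[0,-0.025,0.077,-1,0,0,1],[0,-0.025,0.077,-1,0,0,1],[0,-0.025,0.077,-1,0,0,1],[0,-0.025,0.077,-1,0,0,1],[0,-0.025,0.077,-1,0,0,1]]]'

```text
time_s: 11.02
tool_pos: [0.5282, -0.1022, 0.0554]
orientation: [0.692, 0.146, 0.692, -0.146]
wrist_force: [-2.8, 0.1, 1.4]
width: 0.0008
```

```bash
cat >> h.py <<'E'
def lev():
    s=arm.sense(); M=rot().as_matrix(); ph=np.arctan2(M[1,1],M[0,1])-TH
    r=hub(s['tool_pos'])-[0,-.07]; c,q=np.cos(ph),np.sin(ph)
    print('phi',ph.round(3),'r in lever frame',np.array([c*r[0]+q*r[1],-q*r[0]+c*r[1]]).round(4))
E
python3 -c "
from h import *
st(); lev()"
```

```text
t 11.03 tcp [ 0.5282 -0.1022  0.0554] hub [-0.054  -0.0958] F [-2.8  0.1  1.4] M [ 0.01  0.53 -0.05] w 0.0008 q7 1.43 yaw(y) 1.155 tilt [-1.     0.    -0.001]
phi 0.804 r in lever frame [-0.056  0.021]
```

servo_tool --series '[[[0,-0.025,0.077,-1,0,0,1],[0,-0.025,0.077,-1,0,0,1],[0,-0.025,0.077,-1,0,0,1],[0,-0.025,0.077,-1,0,0,1],[0,-0.025,0.077,-1,0,0,1]]]'

```text
time_s: 11.65
tool_pos: [0.5484, -0.116, 0.0554]
orientation: [0.707, 0.005, 0.707, -0.006]
wrist_force: [-2.8, -0.3, -0.0]
width: 0.0008
```

servo_tool --series '[[[0,-0.025,0.077,-1,0,0,1],[0,-0.025,0.077,-1,0,0,1],[0,-0.025,0.077,-1,0,0,1],[0,0,0.03,0,0,0,1],[0,0,0.03,0,0,0,1]]]'

```text
time_s: 12.28
tool_pos: [0.5663, -0.1185, 0.055]
orientation: [0.703, -0.078, 0.703, 0.077]
wrist_force: [-1.6, -2.0, -0.8]
width: 0.0005
```

```bash
python3 -c "
from h import *
st(); lev()"
```

```text
t 12.28 tcp [ 0.5663 -0.1185  0.055 ] hub [-0.0239 -0.1242] F [-1.6 -2.  -0.8] M [-0.34  0.45 -0.03] w 0.0005 q7 2.08 yaw(y) 1.791 tilt [-1.    -0.001  0.   ]
phi 1.44 r in lever frame [-0.0569  0.0166]
```

servo_tool --series '[[[0,0,0.04,0,0,0,1],[0,0,0.04,0,0,0,1],[0,0,0.04,0,0,0,1],[0,0,0,0,0,0,1],[0,0,0,0,0,0,1]]]'

```text
time_s: 12.9
tool_pos: [0.5674, -0.1182, 0.0543]
orientation: [0.699, -0.077, 0.707, 0.078]
wrist_force: [-16.8, -4.0, 11.2]
width: 0.0006
```

```bash
python3 -c "
from h import *
st(); lev()"
```

```text
t 12.9 tcp [ 0.5674 -0.1182  0.0543] hub [-0.0227 -0.1243] F [-16.8  -4.   11.2] M [-0.71  3.55  0.03] w 0.0006 q7 2.08 yaw(y) 1.79 tilt [-1.     0.002 -0.012]
phi 1.439 r in lever frame [-0.0568  0.0154]
```

The lever is at its firm stop: 17 N and no motion at angle 1.44. I'll retreat, rise, open the gripper and turn the wrist back towards mid-range.

servo_tool --series '[[[0,0,-0.2,0,0,0,1],[0,0,-0.2,0,0,0,1],[-0.8,0,0,0,0,0,1],[-0.8,0,0,0,0,0,1],[-0.4,0,0,1,0,0,-1]]]'

```text
time_s: 13.52
tool_pos: [0.5514, -0.1212, 0.1778]
orientation: [0.707, -0.05, 0.703, 0.05]
wrist_force: [-0.5, -1.2, -0.3]
width: 0.0048
```

servo_tool --series '[[[0,0,0,1,0,0,-1],[0,0,0,1,0,0,-1],[0,0,0,1,0,0,-1],[0,0,0,1,0,0,-1],[0,0,0,1,0,0,-1]]]'

```text
time_s: 14.15
tool_pos: [0.5502, -0.1208, 0.1747]
orientation: [0.702, 0.092, 0.701, -0.091]
wrist_force: [0.3, -0.5, 0.9]
width: 0.0525
```

servo_tool --series '[[[0,0,0,1,0,0,-1],[0,0,0,1,0,0,-1],[0,0,0,1,0,0,-1],[0,0,0,1,0,0,-1],[0,0,0,1,0,0,-1]]]'

```text
time_s: 14.78
tool_pos: [0.5501, -0.1207, 0.1747]
orientation: [0.669, 0.229, 0.669, -0.229]
wrist_force: [0.7, -0.2, -0.6]
width: 0.0864
```

servo_tool --series '[[[0,0,0,1,0,0,-1],[0,0,0,1,0,0,-1],[0,0,0,1,0,0,-1],[0,0,0,1,0,0,-1],[0,0,0,1,0,0,-1]]]'

```text
time_s: 15.4
tool_pos: [0.5501, -0.1207, 0.1747]
orientation: [0.61, 0.358, 0.61, -0.357]
wrist_force: [-0.1, 0.2, -0.2]
width: 0.087
```

servo_tool --series '[[[0,0,0,1,0,0,-1],[0,0,0,1,0,0,-1],[0,0,0,1,0,0,-1],[0,0,0,1,0,0,-1],[0,0,0,1,0,0,-1]]]'

```text
time_s: 16.02
tool_pos: [0.5501, -0.1208, 0.1747]
orientation: [0.527, 0.472, 0.527, -0.471]
wrist_force: [0.6, 0.1, -0.2]
width: 0.0869
```

```bash
python3 - <<'E'
from h import *
st((-.001,0,.18))
j,K,T=cap("top")
j2,K2,T2=cap("scene")
a=cv2.resize(j[175:295,250:400],None,fx=2.6,fy=2.6,interpolation=cv2.INTER_CUBIC)
b=cv2.resize(j2[215:335,265:395],None,fx=2.6,fy=2.6,interpolation=cv2.INTER_CUBIC)
cv2.imwrite("pics/s3.png",np.hstack([a,b]))
E
```

```text
t 16.02 tcp [ 0.5501 -0.1208  0.1747] hub [-0.0398 -0.1208] F [ 0.6  0.1 -0.2] M [-0.1   0.09  0.  ] w 0.0869 q7 0.38 yaw(y) 0.111 tilt [-1.     0.001 -0.001]
shift units [-0.09  0.15 -2.11]
```

View pics/s3.png

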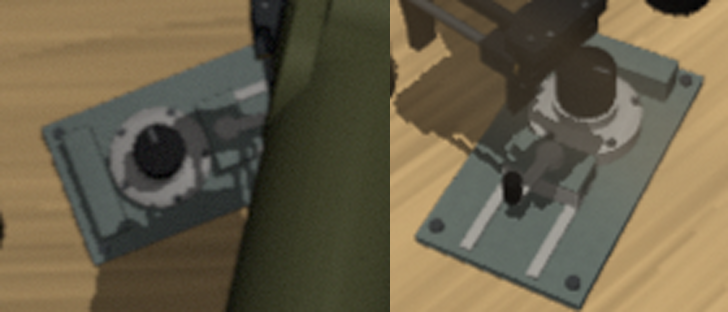

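The lever arm now points along hub -y (knob at crop (513,187)) and the jaw is still against the flange. Next I go above the cap and down.

servo_tool --series '[[[0,0.04,-0.7,0,0,0,-1],[0,0.04,-0.7,0,0,0,-1],[0,0.04,-0.7,0,0,0,-1],[0,0,0,0,0,0,-1],[0,0,0,0,0,0,-1]]]'

```text
time_s: 16.75
tool_pos: [0.5429, 0.0042, 0.1747]
orientation: [0.528, 0.471, 0.527, -0.471]
wrist_force: [0.2, -0.3, 0.4]
width: 0.0868
```

```bash
python3 -c "
from h import *
st((-.002,0,.054))"
```

```text
t 16.75 tcp [0.5429 0.0042 0.1747] hub [-0.0037 -0.0009] F [ 0.2 -0.3  0.4] M [-0.1  -0.01 -0.03] w 0.0868 q7 0.12 yaw(y) 0.114 tilt [-1.     0.001  0.   ]
shift units [ 2.01  0.02 -0.02]
```

servo_tool --series '[[[0.5,0.02,-0.02,0,0,0,-1],[0.5,0,0,0,0,0,-1],[0.5,0,0,0,0,0,-1],[0.3,0,0,0,0,0,-1],[0.2,0,0,0,0,0,-1]]]'

```text
time_s: 17.38
tool_pos: [0.5439, 0.005, 0.054]
orientation: [0.527, 0.471, 0.527, -0.471]
wrist_force: [-1.0, -0.4, 0.4]
width: 0.0871
```

servo_tool --series '[[[0,0,0,0,0,0,0.5],[0,0,0,0,0,0,1],[0,0,0,0,0,0,1],[0,0,0,0,0,0,1],[0,0,0,0,0,0,1]]]'

```text
time_s: 18.0
tool_pos: [0.5461, 0.0063, 0.0556]
orientation: [0.529, 0.472, 0.526, -0.47]
wrist_force: [4.6, 0.3, -1.2]
width: 0.0492
```

```bash
python3 -c "
from h import *
st((-.002,0,.054))"
```

```text
t 18.0 tcp [0.5461 0.0063 0.0556] hub [ 0.0001 -0.0001] F [ 4.6  0.3 -1.2] M [ 0.01 -1.04 -0.01] w 0.0492 q7 0.18 yaw(y) 0.113 tilt [-1.     0.005  0.   ]
shift units [ 0.03 -0.03  0.01]
```

servo_tool --series '[[[0,0.035,0,0,0,0,1],[0,0,0,-0.4,0,0,1],[0,0,0,-0.4,0,0,1],[0,0,0,-0.4,0,0,1],[0,0,0,0,0,0,1]]]'

```text
time_s: 18.62
tool_pos: [0.5465, 0.006, 0.0553]
orientation: [0.55, 0.445, 0.549, -0.445]
wrist_force: [1.3, 0.3, 5.7]
width: 0.0494
```

```bash
python3 -c "
from h import *
st()"
```

```text
t 18.62 tcp [0.5465 0.006  0.0553] hub [ 0.0004 -0.0004] F [1.3 0.3 5.7] M [-0.13 -0.05 -0.06] w 0.0494 q7 0.28 yaw(y) 0.209 tilt [-1.     0.001  0.   ]
```

servo_tool --series '[[[0,0,0,-0.4,0,0,1],[0,0,0,-0.4,0,0,1],[0,0,0,-0.4,0,0,1],[0,0,0,0,0,0,1],[0,0,0,0,0,0,1]]]'

```text
time_s: 19.25
tool_pos: [0.5466, 0.0057, 0.0553]
orientation: [0.57, 0.419, 0.569, -0.419]
wrist_force: [1.5, -0.8, 5.2]
width: 0.0497
```

```bash
python3 -c "
from h import *
st()"
```

```text
t 19.25 tcp [0.5466 0.0057 0.0553] hub [ 0.0004 -0.0007] F [ 1.5 -0.8  5.2] M [-0.12 -0.14 -0.68] w 0.0497 q7 0.37 yaw(y) 0.302 tilt [-1.     0.001 -0.   ]
```

Counter-clockwise the torque jumps to -0.68 N m at about 0.19 rad. That is the firm stop, so I go the other way.

servo_tool --series '[[[0,0,0,0.5,0,0,1],[0,0,0,0.8,0,0,1],[0,0,0,0.8,0,0,1],[0,0,0,0.8,0,0,1],[0,0,0,0.8,0,0,1]]]'

```text
time_s: 19.88
tool_pos: [0.5465, 0.006, 0.0553]
orientation: [0.502, 0.498, 0.502, -0.498]
wrist_force: [1.5, -1.4, 6.1]
width: 0.0493
```

servo_tool --series '[[[0,0,0,0.5,0,0,1],[0,0,0,0.8,0,0,1],[0,0,0,0.8,0,0,1],[0,0,0,0.8,0,0,1],[0,0,0,0,0,0,1]]]'

```text
time_s: 20.5
tool_pos: [0.5468, 0.006, 0.0553]
orientation: [0.442, 0.553, 0.441, -0.552]
wrist_force: [1.8, 0.3, 6.0]
width: 0.0496
```

```bash
python3 -c "
from h import *
st()"
```

```text
t 20.5 tcp [0.5468 0.006  0.0553] hub [ 0.0007 -0.0006] F [1.8 0.3 6. ] M [-0.11 -0.23 -0.05] w 0.0496 q7 -0.14 yaw(y) -0.223 tilt [-1.     0.002 -0.   ]
```

servo_tool --series '[[[0,0,0,0.8,0,0,1],[0,0,0,0.8,0,0,1],[0,0,0,0.8,0,0,1],[0,0,0,0.8,0,0,1],[0,0,0,0.8,0,0,1]]]'

```text
time_s: 21.12
tool_pos: [0.5471, 0.0061, 0.0553]
orientation: [0.348, 0.617, 0.347, -0.615]
wrist_force: [2.7, 0.8, 4.2]
width: 0.0494
```

servo_tool --series '[[[0,0,0,0.8,0,0,1],[0,0,0,0.8,0,0,1],[0,0,0,0.8,0,0,1],[0,0,0,0.8,0,0,1],[0,0,0,0.8,0,0,1]]]'

```text
time_s: 21.75
tool_pos: [0.5475, 0.0069, 0.0553]
orientation: [0.245, 0.665, 0.245, -0.662]
wrist_force: [3.6, 1.9, 3.4]
width: 0.0496
```

servo_tool --series '[[[0,0,0,0.8,0,0,1],[0,0,0,0.8,0,0,1],[0,0,0,0.8,0,0,1],[0,0,0,0.8,0,0,1],[0,0,0,0,0,0,1]]]'

```text
time_s: 22.38
tool_pos: [0.5478, 0.0065, 0.0554]
orientation: [0.159, 0.69, 0.159, -0.688]
wrist_force: [4.8, 0.4, 3.7]
width: 0.0492
```

```bash
python3 -c "
from h import *
st()"
```

```text
t 22.38 tcp [0.5478 0.0065 0.0554] hub [ 0.0018 -0.0004] F [4.8 0.4 3.7] M [ 0.08 -1.04  0.01] w 0.0492 q7 -0.98 yaw(y) -1.118 tilt [-1.     0.001 -0.004]
```

Clockwise turned freely to 1.23 rad. I'll try a gentle 4 mm lift.

servo_tool --series '[[[-0.03,0,0,0,0,0,1],[-0.03,0,0,0,0,0,1],[-0.02,0,0,0,0,0,1],[0,0,0,0,0,0,1],[0,0,0,0,0,0,1]]]'

```text
time_s: 23.0
tool_pos: [0.5475, 0.0057, 0.0593]
orientation: [0.16, 0.69, 0.158, -0.688]
wrist_force: [7.3, -0.6, -3.2]
width: 0.0494
```

```bash
python3 -c "
from h import *
st()"
```

```text
t 23.0 tcp [0.5475 0.0057 0.0593] hub [ 0.0012 -0.0011] F [ 7.3 -0.6 -3.2] M [-0.16 -1.49  0.02] w 0.0494 q7 -0.99 yaw(y) -1.118 tilt [-1.     0.002 -0.003]
```

servo_tool --series '[[[-0.03,0,0,0,0,0,1],[-0.03,0,0,0,0,0,1],[0,0,0,0,0,0,1],[0,0,0,0,0,0,1],[0,0,0,0,0,0,1]]]'

```text
time_s: 23.62
tool_pos: [0.5474, 0.0057, 0.0629]
orientation: [0.159, 0.69, 0.158, -0.688]
wrist_force: [7.3, -1.2, -3.3]
width: 0.0498
```

```bash
python3 -c "
from h import *
st()"
```

```text
t 23.62 tcp [0.5474 0.0057 0.0629] hub [ 0.0011 -0.0011] F [ 7.3 -1.2 -3.3] M [-0.18 -1.42  0.01] w 0.0498 q7 -0.99 yaw(y) -1.118 tilt [-1.     0.002 -0.003]
```

servo_tool --series '[[[-0.1,0,0,0,0,0,1],[-0.1,0,0,0,0,0,1],[-0.1,0,0,0,0,0,1],[-0.1,0,0,0,0,0,1],[-0.1,0,0,0,0,0,1]]]'

```text
time_s: 24.25
tool_pos: [0.5454, 0.0064, 0.0932]
orientation: [-0.158, -0.689, -0.159, 0.689]
wrist_force: [1.0, -0.6, -1.3]
width: 0.0492
```

```bash
python3 -c "
from h import *
st()"
```

```text
t 24.25 tcp [0.5454 0.0064 0.0932] hub [-0.0005  0.0002] F [ 1.  -0.6 -1.3] M [-0.08  0.13 -0.01] w 0.0492 q7 -1.02 yaw(y) -1.119 tilt [-1.    -0.001  0.001]
```

The cap is free, with about 1 N of weight on the wrist. I'll lift it well clear and look.

servo_tool --series '[[[-0.4,0,0,0,0,0,1],[-0.4,0,0,0,0,0,1],[-0.4,0,0,0,0,0,1],[-0.4,0,0,0,0,0,1],[-0.2,0,0,0,0,0,1]]]'

```text
time_s: 24.88
tool_pos: [0.5463, 0.0062, 0.2024]
orientation: [0.158, 0.69, 0.159, -0.689]
wrist_force: [0.1, 0.5, -0.6]
width: 0.0497
```

servo_tool --series '[[[0,0,0,0,0,0,1],[0,0,0,0,0,0,1],[0,0,0,0,0,0,1],[0,0,0,0,0,0,1],[0,0,0,0,0,0,1]]]'

```text
time_s: 25.5
tool_pos: [0.5458, 0.0061, 0.2007]
orientation: [-0.158, -0.689, -0.158, 0.689]
wrist_force: [0.7, -0.7, -1.1]
width: 0.0496
```

```bash
python3 - <<'E'
from h import *
st()
j2,K2,T2=cap("scene")
cv2.imwrite("pics/s4.png",cv2.resize(j2[130:340,240:420],None,fx=2.8,fy=2.8,interpolation=cv2.INTER_CUBIC))
E
```

```text
t 25.5 tcp [0.5458 0.0061 0.2007] hub [-0.0002 -0.0001] F [ 0.7 -0.7 -1.1] M [-0.12  0.09 -0.02] w 0.0496 q7 -1.09 yaw(y) -1.119 tilt [-1. -0.  0.]
```

View pics/s4.png

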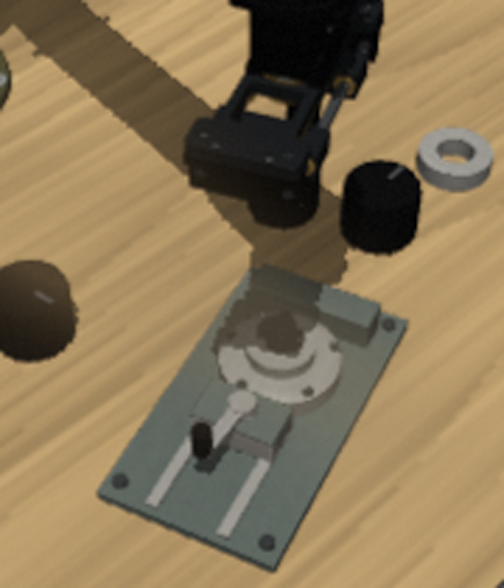

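The cap is held upright in the gripper at (284,205), and the boss is bare at (280,335). The jaw is home with the lever along -y, knob at (202,440), and the bystanders are untouched. Handing in.

```bash
python3 -c "
from h import *
arm.job_done()"
```

```text
the job is handed in; nothing more can be done
```

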